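Take the depth of a slanted mortise and lock the depth gauge

TASK

Push the depth gauge's rod down into the slanted mortise by its winged handle until it gently touches the bottom, then press the gauge's lock lever fully down so that the depth stays set. Leave the rod resting on the bottom, and do not disturb the things lying around.

Things in the scene. Friction and masses are not known exactly. Their poses are not given: they have to be found in the camera images.
- jig: Fixed steel angle cradle; origin at bench level, x to its back, z up; base x -95 to 120, y -75 to 75 mm. Holds a timber block (110 x 96 x 70 mm): its face leans 30 deg to -x, face centre 97 mm above origin; a depth gauge sits on it over a blind mortise. A lamp bar above, x -55 to -1, y -65 to 65, z 367 to 391 mm, blocks a gripper pointing straight down at the handle: come in along the rod.
- probe_handle (a point): Centre of the black winged handle on top of the gauge's rod, 130 mm from the rod's tip. Axes: z along the rod, out of the mortise (30 deg from vertical, leaning to the jig's front); y along the wing; x across it. The wing is 76 mm along y, 18 mm thick along x (grip it across this), 24 mm high along z. The rod is 14 mm thick; the gauge's head below stands 49 mm off the block's face.
- probe_tip (a point): Lower end of the gauge's rod, on its axis; axes as probe_handle.
- floor_point (a point): Bottom of the mortise where the rod's tip will touch, hidden from view; axes as probe_handle. It lies 25 to 50 mm below the block's face, different every time, and is rigid. Against it a hand moving at 10 mm/s and stopping at an 8 N rise stays well below the allowed press of 60 N; at 30 mm/s it does not.
- probe (a joint): How far the rod has been pushed down from its top stop, m: 0 to 0.058. At 0 the tip is flush with the block's face; it starts at 0 to 0.012. About 4 N of friction holds the rod where it is left while the lever is up; with the lever down a brake in the head lets it shift only under about 10 to 15 N.
- lock_lever (a joint): Angle of the lock lever, rad: 0 is fully down (parallel to the gauge's cross bar) and locked, 0.75 fully up and free. It stays where it is left and starts at 0.6 to 0.75. Pressing its end down takes about 2 to 5 N, and its end moves in an arc away from the head as it goes down; it meets a firm stop at 0.
- lever_grip (a point): Top of the black end of the lock lever, where it is pressed; 85 mm from the hinge along the lever (along the lever's -y) and 16.5 mm off it. The black end is a round bar 17 mm thick, from 70 to 108 mm from the hinge. The point's axes turn with the lever; at 0 they are those of probe_handle.
- lever_hinge (a point): The lever's hinge, on the head's side towards the handle's -y, 26 mm from the rod's axis and 32 mm off the block's face. The lever points away from the head (to -y) and swings in the plane of rod and wing; it is pressed down towards the block, parallel to the rod. The point's axes turn with the lever.
- nail_tin: Bystander: open metal tin of nails, 76 mm wide, 51 mm high, left of the jig; origin under its middle.
- sanding_block: Bystander: wooden block 60 x 105 x 30 mm, lying right of the jig; origin under its middle.
- tape_measure: Bystander: pocket tape measure, 64 x 95 x 33 mm, in front of the jig; origin under its case.

How it is judged (in metres and radians):
On the way, in this order (a step that is already met when the one before it is completed fails the run):
1. the rod's tip touches the bottom of the mortise while the lock lever is still up (z of probe_tip in the frame of floor_point between -0.003 and 0.0015 m and value of joint lock_lever above 0.4 rad), for 0.2 s.
2. the lock lever is pressed fully down with the rod still on the bottom (z of probe_tip in the frame of floor_point between -0.003 and 0.0015 m and value of joint lock_lever below 0.06 rad), for 0.2 s.
At the end, for the whole second after the job is handed in: The rod's tip rests on the bottom of the mortise (within 1.5 mm) and the lock lever is fully down (within 0.06 rad) (all of step 2); the robot touches nothing.
It fails at once if the rod is rammed into the bottom with more than 60 N (contact force between probe and mortise_floor above 60 N).
It fails at once if a bystander (nail tin, sanding block, tape measure) is moved by more than 30 mm (distance of any of nail_tin, sanding_block, tape_measure from where it was at the start of the episode above 0.03 m).
It also fails if it takes over 48 s, if anything falls off the work surface, if the arm or the gripper's body presses on something with over 40 N, if the wrist force passes 120 N, or if a joint passes its speed limit or range.

ROBOT

A 6-joint arm with a two-finger parallel gripper is mounted at the origin on a cart in front of the work surface, level with it; the furniture and walls round the work are solid. World frame = base frame: x ahead of the robot, y to its left, z up, the work surface at z = 0. Lengths are in mm, angles in rad, forces in N, time in s.
With the tool pointing down it reaches from about 275 to 1000 mm from the base axis. Payload 8.4 kg.
Tool frame: the origin (TCP) lies on the centre line of the jaws, within the pads' length; the fingertips stand 22 mm ahead of it and the grasp point (between the pads) lies 3 mm ahead of it; z points along the fingers, y is the direction in which the jaws open and shut (so a half turn about z gives the same grasp; the last joint's range is limited). The gripper opens to 85 mm and grips with 20 to 120 N. Pads are 22 mm wide; open, the fingers measure 114 mm over their backs; the gripper's body (76 mm by 85 mm) begins 54 mm behind the grasp point. The pads swing forward as they close: fully open they stand 13 mm farther back than shut.
Start: joints at [1.293, 0.353, 1.633, -0, 1.155, -0.002], TCP at [170.196, 601.383, 253.281] pointing down, gripper open.
Joint ranges: [-2.63, 2.63], [-0.92, 2.1], [0.06, 2.66], [-1.3, 4.44], [0, 2.69], [-3.02, 3.02]. Speed limits (rad/s): [2.22, 2.22, 2.79, 3.14, 3.14, 3.14].

INTERFACE

Orientations are given as [roll, pitch, yaw] about the fixed x, y, z axes, in that order (R = Rz(yaw) Ry(pitch) Rx(roll)).
In Python, from rig import r gives the robot as it stands.
- The arm moves only by the tool carry_out, never from a script. Its argument "rows" is text: rows parted by semicolons, each of 5 numbers parted by spaces: the opening, from 0 (shut) to 1 (fully open), then the shift along the tool's x, y, z in units of 30 mm (1.0 is 30 mm), then the turn about the tool's z in units of 8 degrees (1.0 is 8 degrees). A call has 1 to 12 rows; each row shifts and turns the commanded pose from where the row before left it, along the tool's axes as they then stand; what a row does not reach is not made up. A row lasts 1/8 s, in which the tool goes at most 62.5 mm and 10.7 degrees, less where a joint would pass 70% of its speed; a pose out of reach is approached as far as the arm can. A call is refused whole if a number of a shift passes 1 or a number of a turn 1, either way. A call with a gripper value outside its range is refused whole. The fingers move at their own pace and stop on an object; "newtons" is the grip in N (left out, the last holds). Time passes only in rows, so rows that do not move let the fingers close. It gives the time, the measured TCP pose, the force and the opening at its end, in the units of the state.
- r.sense(): the state, without advancing time (a new reading comes with each control period).
- r.grab_frame(name): name is "side" or "top" or "wrist"; returns the picture (420x560x3 uint8, blue, green, red); there is no depth.
- r.get_calibration(name): a dict with "intrinsics" (3x3 intrinsics, pixels), "k1" (the pictures are not rectified: a ray, as slopes to the right and down, at radius r is drawn at 1 + k1 r^2 times it, then the intrinsics apply), "position" and "rotation" of the camera in the world. Camera axes: x right, y up, looking along -z (the intrinsics and any distortion apply to the point x, -y, -z); pixel columns grow to the right and rows downward; lengths in mm; the calibration is good to about 2 mm. A picture is of the moment at which its call begins: read the wrist's pose just before it. get_calibration takes no time and is no camera call; for the wrist camera it gives the pose at the moment of the call.
- r.sign_off(): hands the job in, once; it reports no verdict.
The state is a dict: "clock": time; "qpos": joint angles; "qvel": joint speeds; "joint_efforts": joint torques, N m; "eef_pos": TCP position; "tcp_rot": TCP orientation; "contact_force": force on the tool from outside, world axes, zero at the start; "wrist_torque": the same for the moment, N m; "opening": opening from 0.0 (shut) to 1.0 (fully open).
Only numpy, scipy, OpenCV 4.12 (cv2) and the standard library are available. Lean on these libraries where they do the work, as an engineer would, in place of code of your own. Each camera call takes 0.05 s, during which the arm holds its last target.

## Working session

There is one attempt and no reset: what is moved stays moved. The work goes in short steps, Python scripts to look and compute and a tool call to move; the robot and the scene stay as the last step left them, time stands still between calls to the robot, and variables do not carry over. Pictures are saved under pics/ and viewed, and the job is handed in when it is done.

Besides the shell and the picture viewer there is one more tool, called as name(argument=value, ...) on one line, values as JSON. carry_out: Moves the arm, as the interface text tells. Its arguments: {"type":"object","properties":{"rows":{"type":"string"},"newtons":{"type":"number"}},"required":["rows"]}

```bash
mkdir -p pics; ls
python3 - <<'E'
from rig import r
import cv2
s=r.sense();print(s)
for n in("side","top","wrist"):
    c=r.get_calibration(n);print(n,c)
    cv2.imwrite(f"pics/{n}0.png",r.grab_frame(n))
E
```

```text
pics
{'clock': 0.0, 'qpos': array([ 1.29257969e+00,  3.53657810e-01,  1.63414117e+00, -2.38577949e-05,
        1.15520638e+00, -2.41634266e-03]), 'qvel': array([ 0.00085654, -0.00116915, -0.00073718, -0.00109037,  0.00159548,
       -0.00187455]), 'joint_efforts': array([ 3.76942131e-03, -6.05241108e+01, -3.42081392e+01,  2.85758806e-04,
        9.13227821e-03,  4.52405388e-06]), 'eef_pos': array([170.09056006, 600.94031002, 252.5526204 ]), 'tcp_rot': array([-3.14017990e+00,  1.83997133e-05,  2.86580202e+00]), 'contact_force': array([ 0.3058683 , -0.11200154, -1.05750502]), 'wrist_torque': array([-0.00872906, -0.00603429, -0.00345422]), 'opening': 0.9965208882153822}
side {'intrinsics': array([[457.16874734,   0.        , 284.31641003],
       [  0.        , 457.16874734, 211.6578329 ],
       [  0.        ,   0.        ,   1.        ]]), 'k1': -0.022427195447537518, 'position': array([ 861.80148032, -788.13407115,  675.03441759]), 'rotation': array([ 1.07723714, -0.02168686,  0.35873811])}
top {'intrinsics': array([[419.61239043,   0.        , 275.08814435],
       [  0.        , 419.61239043, 209.44573899],
       [  0.        ,   0.        ,   1.        ]]), 'k1': -0.07889148052334599, 'position': array([ 370.06943816,  187.26218878, 1211.39523875]), 'rotation': array([ 0.14038719,  0.00795712, -1.5985623 ])}
wrist {'intrinsics': array([[339.18966641,   0.        , 280.69683086],
       [  0.        , 339.18966641, 210.93857124],
       [  0.        ,   0.        ,   1.        ]]), 'k1': -0.07485068283143893, 'position': array([ 97.27870159, 621.81762067, 374.65883342]), 'rotation': array([-3.00382849e-01,  4.09495876e-04,  1.29400133e+00])}
```

View pics/side0.png

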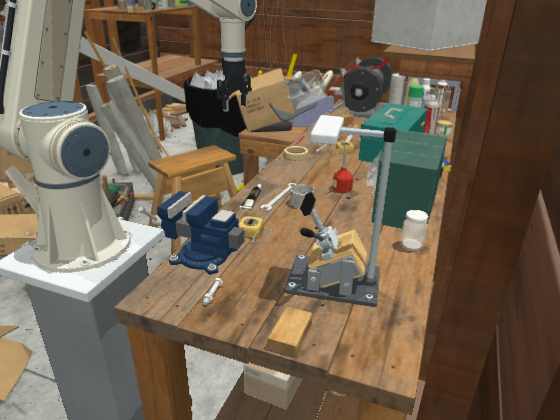

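View pics/top0.png

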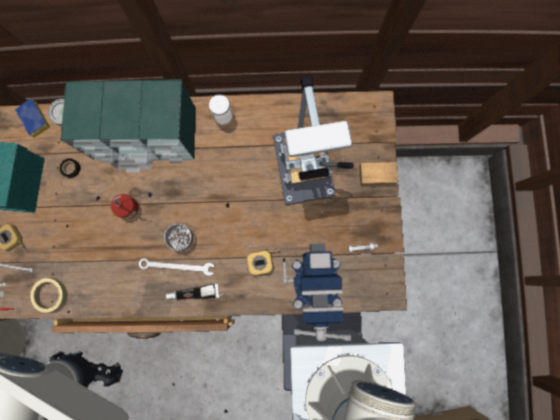

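View pics/wrist0.png

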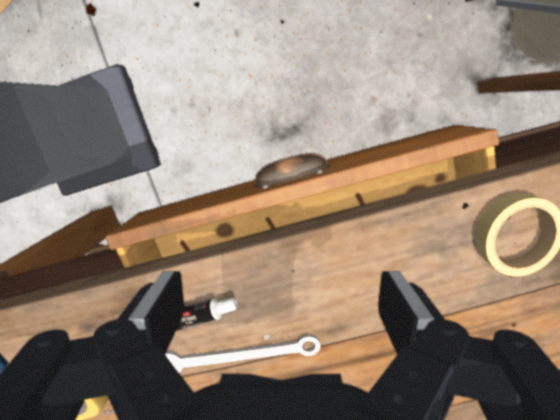

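Run:
```python
import cv2
a=cv2.imread("pics/side0.png")[105:310,275:395]
cv2.imwrite("pics/side0c.png",cv2.resize(a,None,fx=2.9*1,fy=2.9,interpolation=cv2.INTER_CUBIC))
a=cv2.imread("pics/top0.png")[70:215,265:405]
cv2.imwrite("pics/top0c.png",cv2.resize(a,None,fx=4,fy=4,interpolation=cv2.INTER_CUBIC))
```

```text
(no output)
```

View pics/side0c.png

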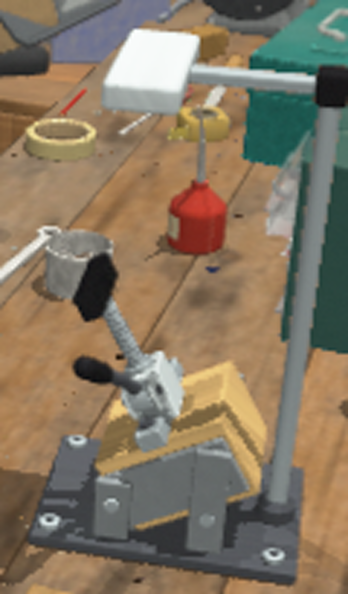

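View pics/top0c.png

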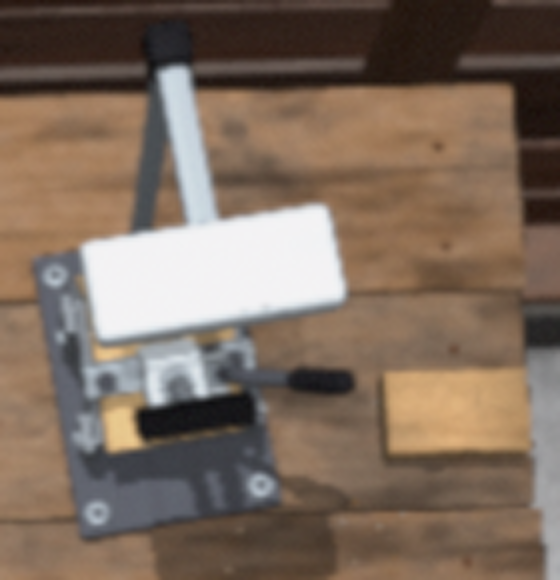

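```bash
cat > h.py <<'E'
import numpy as np
from rig import r
from scipy.spatial.transform import Rotation as Ro
from scipy.optimize import least_squares
def proj(c,P):
    P=np.atleast_2d(P); R=Ro.from_euler('xyz',c['rotation']).as_matrix()
    p=(P-c['position'])@R; s=np.stack([p[:,0]/-p[:,2],-p[:,1]/-p[:,2]],1)
    s*=1+c['k1']*(s**2).sum(1,keepdims=True)
    K=c['intrinsics']; return s*[K[0,0],K[1,1]]+K[:2,2]
C={n:r.get_calibration(n) for n in('side','top')}
A=np.array([-.5,0,.8660254]); X=np.array([.8660254,0,.5]); F=np.array([0,0,97.])
def g(x,y,z): return F+x*X+np.array([0,y,0])+z*A   # gauge frame, origin face centre
def lev(th,a,b): # along lever a, off b
    return g(0,-26-a*np.cos(th)+b*np.sin(th),32+a*np.sin(th)+b*np.cos(th))
def W(P,p): return Ro.from_euler('z',p[2]).apply(np.atleast_2d(P))+[p[0],p[1],0]
E
cat > fit.py <<'E'
from h import *
T=lambda u,v:(265+u/4,70+v/4); S=lambda u,v:(275+u/2.9,105+v/2.9)
def pts(p):
    t=p[3];q=p[4];th=p[5]
    return [('top',(-1,65,391),T(83,243)),('top',(-1,-65,391),T(328,206)),('top',(-55,65,391),T(97,335)),('top',(-55,-65,391),T(346,295)),
    ('top',(-95,75,t),T(83,538)),('top',(-95,-75,t),T(280,500)),('top',(120,75,t),T(35,258)),
    ('side',(-95,-75,t),S(30,535)),('side',(120,-75,t),S(298,573)),('side',(-95,75,t),S(62,438)),('side',(120,75,t),S(300,468)),
    ('side',(-55,65,391),S(128,30)),('side',(-1,65,391),S(198,38)),('side',(-1,-65,391),S(183,90)),('side',(-55,-65,391),S(105,83)),
    ('top',g(0,0,130-q),T(197,416)),('top',lev(th,108,8),T(354,381)),('top',lev(th,70,8),T(288,380)),
    ('side',g(0,-38,130-q),S(98,290)),('side',lev(th,108,8),S(75,365)),('side',lev(th,70,8),S(122,378))]
def res(p): return np.concatenate([proj(C[n],W(P,p))[0]-uv for n,P,uv in pts(p)])
s=least_squares(res,[500,80,.1,10,6,.68],loss='soft_l1')
print(s.x.round(3)); 
for (n,P,_),e in zip(pts(s.x),res(s.x).reshape(-1,2)): print(n,np.round(P),e.round(1))
np.save('p.npy',s.x)
E
python3 fit.py
```

```text
[ 6.59583e+02  1.02961e+02  1.54000e-01  9.96600e+00 -5.03600e+00
 -1.43798e+02]
top [ -1  65 391] [-1.3 -0.7]
top [ -1 -65 391] [-0.1 -2.4]
top [-55  65 391] [0.1 1.6]
top [-55 -65 391] [0.9 0.4]
top [-95.  75.  10.] [-0.6 -0.2]
top [-95. -75.  10.] [0.9 0.1]
top [120.  75.  10.] [-1.9 -0.4]
side [-95. -75.  10.] [-0.7  0.5]
side [120. -75.  10.] [0.3 1.1]
side [-95.  75.  10.] [-0.1 -0.9]
side [120.  75.  10.] [ 1.2 -0.2]
side [-55  65 391] [ 0.3 -1. ]
side [ -1  65 391] [ 0.8 -1.7]
side [ -1 -65 391] [-0.1 -0.8]
side [-55 -65 391] [-1.  -0.8]
top [-68.   0. 214.] [0.5 1. ]
top [ -54. -102.  191.] [-0.5 -0.5]
top [-42. -74. 170.] [ 2.6 -0.9]
side [-68. -38. 214.] [-6.3  1.6]
side [ -54. -102.  191.] [2.2 0.1]
side [-42. -74. 170.] [-6.5 -1.6]
```

```bash
cat > ov.py <<'E'
from h import *
import cv2,sys
def draw(img,c,p,q,th):
    D=[]
    def line(a,b,col): D.append((W(a,p)[0],W(b,p)[0],col))
    def box(f,xs,ys,zs,col):
        import itertools
        v=[(x,y,z) for x in xs for y in ys for z in zs]
        for i in range(8):
            for j in range(i):
                if sum(k!=l for k,l in zip(v[i],v[j]))==1: line(f(*v[i]),f(*v[j]),col)
    I=lambda x,y,z:np.array([x,y,z])
    box(I,(-55,-1),(-65,65),(367,391),(255,0,0)); box(I,(-95,120),(-75,75),(0,10),(0,0,255))
    box(g,(-9,9),(-38,38),(118-q,142-q),(0,255,0)); line(g(0,0,0),g(0,0,130-q),(0,255,255))
    L=lambda x,a,b:lev(th,a,b)+x*X
    box(L,(-8.5,8.5),(70,108),(-.5,16.5),(255,0,255)); line(lev(th,0,0),lev(th,85,0),(255,255,0))
    return D
def ov(img,c,p,q,th,roi,k):
    x0,y0,x1,y1=roi
    o=cv2.resize(img[y0:y1,x0:x1],None,fx=k,fy=k,interpolation=cv2.INTER_CUBIC)
    for a,b,col in draw(img,c,p,q,th):
        u=(proj(c,[a,b])-[x0,y0]+.5)*k
        cv2.line(o,tuple(u[0].astype(int).tolist()),tuple(u[1].astype(int).tolist()),col,1,cv2.LINE_AA)
    return o
if __name__=="__main__":
    p=np.load('p.npy'); q=float(sys.argv[1]); th=float(sys.argv[2])
    a=ov(cv2.imread('pics/side0.png'),C['side'],p,q,th,(275,105,395,310),2.9)
    b=ov(cv2.imread('pics/top0.png'),C['top'],p,q,th,(265,130,375,215),4)
    o=np.zeros((600,800,3),np.uint8); o[:a.shape[0],:a.shape[1]]=a[:600]; o[:b.shape[0],355:355+b.shape[1]]=b
    cv2.imwrite(sys.argv[3],o)
E
python3 ov.py 5 0.68 pics/ov1.png
```

```text
(no output)
```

View pics/ov1.png

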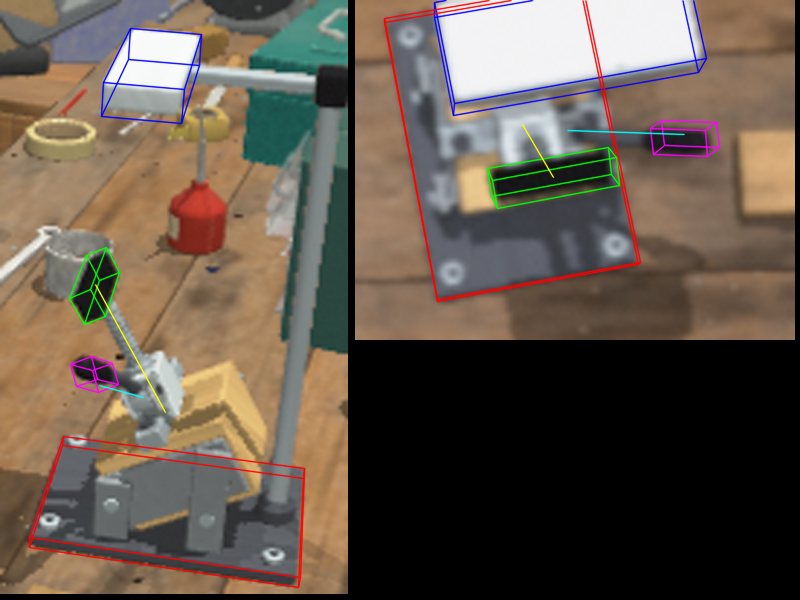

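Run:
```python
from h import *
import cv2
img=cv2.imread('pics/side0.png'); x0,y0,k=190,0,6
o=cv2.resize(img[0:110,190:290],None,fx=5,fy=5,interpolation=cv2.INTER_CUBIC)
for dz in range(-25,260,25):
    u=(proj(C['side'],[170,601,252.5+dz])[0]-[190,0])*5
    cv2.circle(o,tuple(u.astype(int).tolist()),3,(0,0,255),-1); cv2.putText(o,str(dz),tuple((u+[60,0]).astype(int).tolist()),0,.45,(0,0,255),1)
s=r.get_calibration('wrist')
cv2.imwrite('pics/grip.png',o)
```

```text
(no output)
```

View pics/grip.png

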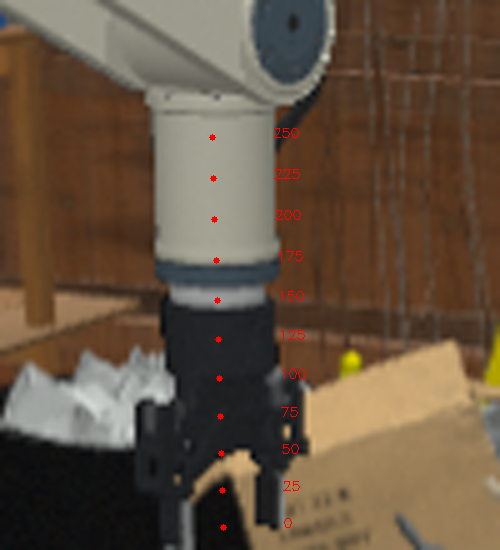

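carry_out(rows="1 0 0 -0.1 0.9;1 0 0 -0.1 0.9;1 0 0 -0.1 0.9;1 0 0 -0.1 0.9;1 0 0 -0.1 0.9;1 0 0 -0.1 0.9;1 0 0 0 0.9;1 0 0 0 0.9;1 0 0 0 0.97;1 0 0 0 0")

```text
clock: 1.4
eef_pos: [170.2, 601.2, 271.0]
tcp_rot: [-3.141, 0.0, 1.726]
contact_force: [0.3, 0.4, 0.2]
opening: 0.999
```

```bash
cat > to.py <<'E'
from h import *
import sys
# args: jig-frame target of TCP x y z
p=np.load('p.npy'); s=r.sense()
t=W([float(v) for v in sys.argv[1:4]],p)[0]
R=Ro.from_euler('xyz',s['tcp_rot']).as_matrix()
d=R.T@(t-s['eef_pos'])/30
cur=Ro.from_euler('z',-p[2]).apply(s['eef_pos']-[p[0],p[1],0])
print('tcp',s['eef_pos'].round(1),'jig',cur.round(1),'rot',s['tcp_rot'].round(3),'target',t.round(1),'units',d.round(3),'F',s['contact_force'].round(1),'clk',round(s['clock'],2),'op',s['opening'],'yawerr u',np.degrees(s['tcp_rot'][2]-p[2]-np.pi/2)/8)
E
python3 to.py -125 0 270
```

```text
tcp [170.2 601.2 271. ] jig [-407.4  567.3  271. ] rot [-3.141  0.     1.726] target [536.1  83.8 270. ] units [-18.924   9.385   0.04 ] F [0.3 0.4 0.2] clk 1.4 op 0.9989735711880071 yawerr u 0.011030511135065969
```

carry_out(rows="1 -0.9 0.45 0 0;1 -0.9 0.45 0 0;1 -0.9 0.45 0 0;1 -0.9 0.45 0 0;1 -0.9 0.45 0 0;1 -0.9 0.45 0 0;1 -0.9 0.45 0 0;1 -0.9 0.45 0 0;1 -0.9 0.45 0 0;1 -0.9 0.45 0 0;1 -0.9 0.45 0 0;1 -0.9 0.45 0 0")

```text
clock: 2.9
eef_pos: [380.5, 305.3, 271.3]
tcp_rot: [3.142, -0.0, 1.729]
contact_force: [0.4, 0.6, 0.3]
opening: 1.0
```

carry_out(rows="1 -0.9 0.45 0 0;1 -0.9 0.45 0 0;1 -0.9 0.45 0 0;1 -0.9 0.45 0 0;1 -0.9 0.45 0 0;1 -0.9 0.45 0 0;1 -0.9 0.45 0 0;1 -0.9 0.45 0 0;1 -0.9 0.4 0 0;1 0 0 0 0;1 0 0 0 0")

```text
clock: 4.28
eef_pos: [535.5, 84.7, 271.1]
tcp_rot: [-3.141, -0.0, 1.726]
contact_force: [-0.4, -0.1, -0.9]
opening: 1.002
```

```bash
python3 to.py -121.5 0 255
python3 - <<'E'
from h import *
import cv2
from ov import ov
p=np.load('p.npy')
for n,roi,k in(("side",(250,60,410,310),2.3),("top",(255,60,395,215),4)):
    cv2.imwrite(f"pics/{n}1.png",r.grab_frame(n)); cv2.imwrite(f'pics/{n}1o.png',ov(cv2.imread(f"pics/{n}1.png"),C[n],p,7,.72,roi,k))
cv2.imwrite("pics/wrist1.png",r.grab_frame("wrist"))
E
```

```text
tcp [535.5  84.7 271.1] jig [-125.4    0.9  271.1] rot [-3.141 -0.     1.726] target [539.5  84.4 255. ] units [-0.031  0.13   0.536] F [-0.4 -0.1 -0.9] clk 4.28 op 1.0016463041030372 yawerr u 0.013606507209254631
```

View pics/side1o.png

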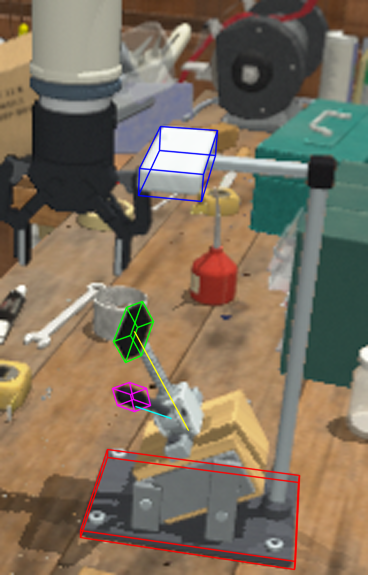

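View pics/wrist1.png

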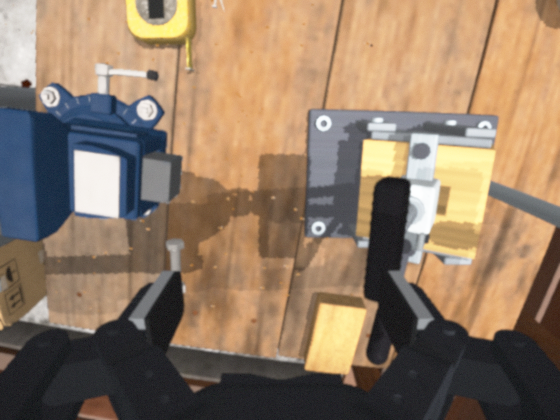

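View pics/top1o.png

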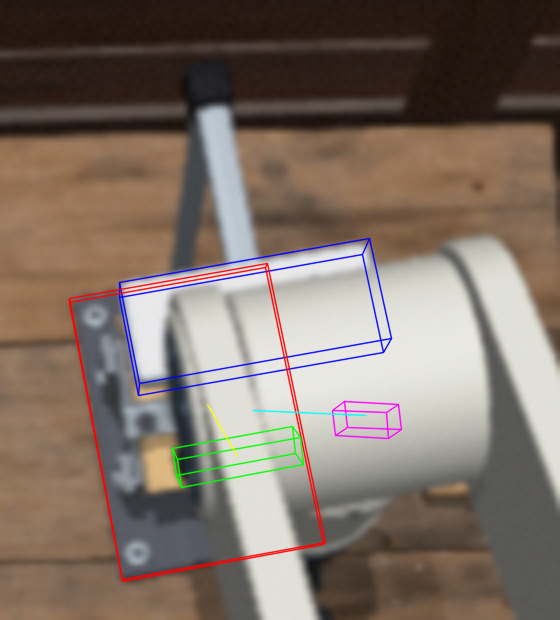

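Run:
```python
from h import *
import cv2
from ov import ov
p=np.load('p.npy')
c=r.get_calibration('wrist')
cv2.imwrite('pics/w1o.png',ov(cv2.imread("pics/wrist1.png"),c,p,6,.72,(280,90,560,400),1.9))
```

```text
(no output)
```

View pics/w1o.png

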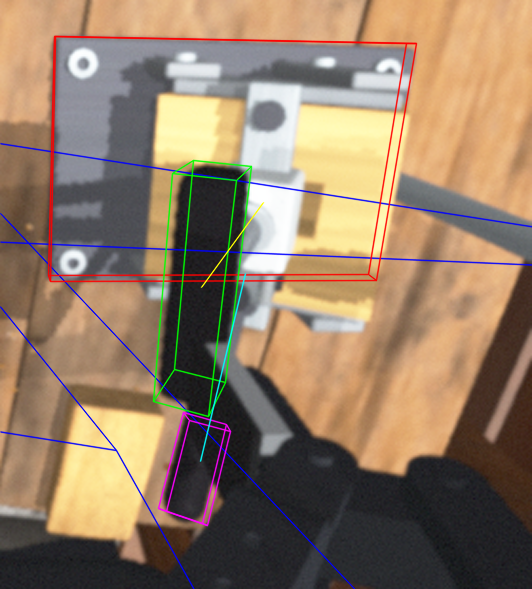

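carry_out(rows="1 -0.03 -0.09 0.4 0;1 0 -0.09 0.4 0;1 0 0 0 0;1 0 0 0 0")

```text
clock: 4.92
eef_pos: [530.8, 82.8, 247.2]
tcp_rot: [-3.141, -0.0, 1.725]
contact_force: [-0.2, 0.9, -0.5]
opening: 0.996
```

```bash
python3 to.py -131 0 247
python3 - <<'E'
from h import *
import cv2
from ov import ov
p=np.load('p.npy')
c=r.get_calibration('wrist')
i=r.grab_frame("wrist");cv2.imwrite('pics/w2.png',i);cv2.imwrite('pics/w2o.png',ov(i,c,p,6,.72,(280,90,560,400),1.9))
i=r.grab_frame("side");cv2.imwrite('pics/s2.png',i);cv2.imwrite('pics/s2o.png',ov(i,C['side'],p,6,.72,(250,80,370,260),3.3))
E
```

```text
tcp [530.8  82.8 247.2] jig [-130.4   -0.3  247.2] rot [-3.141 -0.     1.725] target [530.1  82.9 247. ] units [ 0.008 -0.021  0.007] F [-0.2  0.9 -0.5] clk 4.92 op 0.9956924897419067 yawerr u 0.005033260157339083
```

View pics/s2o.png

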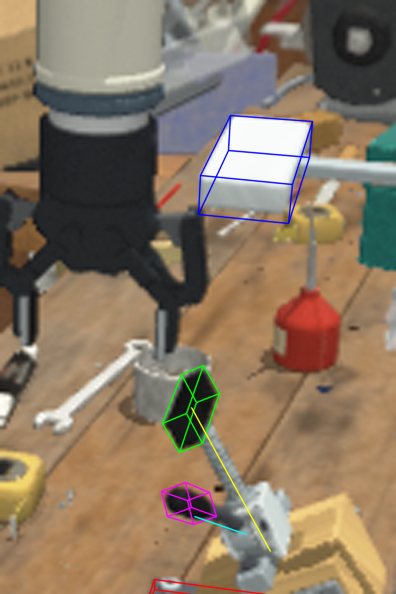

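View pics/w2.png

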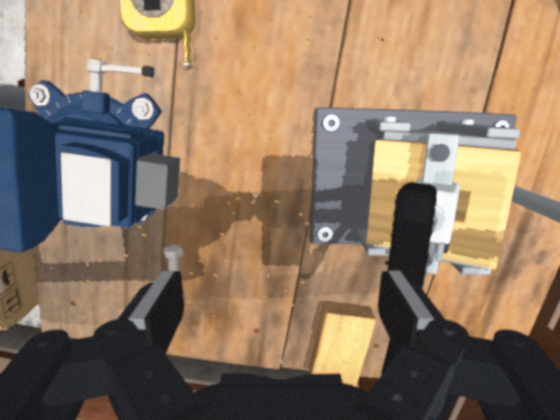

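Run:
```python
from h import *
import cv2
p=np.load('p.npy');s=r.sense();R=Ro.from_euler('xyz',s['tcp_rot']).as_matrix()
i=cv2.imread('pics/s2.png');x0,y0,k=280,140,7
o=cv2.resize(i[140:220,280:360],None,fx=k,fy=k,interpolation=cv2.INTER_CUBIC)
for zt,col in((9,(0,0,255)),(22,(0,255,255))):
  for yt in (42.5,50,57):
    for xt in(-11,11):
      u=(proj(C['side'],s['eef_pos']+R@[xt,yt,zt])[0]-[x0,y0]+.5)*k
      cv2.circle(o,tuple(u.astype(int).tolist()),3,col,-1)
cv2.imwrite('pics/s2f.png',o)
```

```text
(no output)
```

View pics/s2f.png

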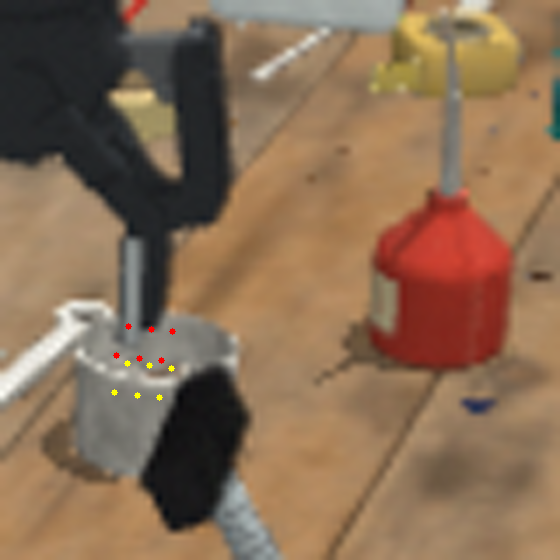

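carry_out(rows="1 0 0 0.22 0;1 0 0 0.21 0;1 0 0.067 0.115 0;1 0 0.067 0.115 0;1 0 0 0 0;1 0 0 0 0")

```text
clock: 5.78
eef_pos: [534.8, 83.4, 227.6]
tcp_rot: [3.141, 0.0, 1.725]
contact_force: [0.3, 0.3, 0.3]
opening: 1.003
```

carry_out(rows="1 0 0.02 0.036 0;1 0 0.02 0.036 0;1 0 0.02 0.036 0;1 0 0.02 0.036 0;1 0 0.02 0.036 0;1 0 0.02 0.036 0")

```text
clock: 6.52
eef_pos: [538.3, 83.9, 220.9]
tcp_rot: [-3.142, 0.0, 1.725]
contact_force: [-0.1, 0.3, -0.4]
opening: 0.997
```

carry_out(rows="1 0 0.02 0.036 0;1 0 0.02 0.036 0;1 0 0.02 0.036 0;1 0 0.02 0.036 0")

```text
clock: 7.02
eef_pos: [540.7, 84.3, 216.8]
tcp_rot: [-3.142, 0.0, 1.725]
contact_force: [-1.0, -0.4, 2.4]
opening: 0.999
```

```bash
python3 to.py -121 0 219
python3 - <<'E'
from h import *
import cv2
from ov import ov
p=np.load('p.npy')
i=r.grab_frame("side");cv2.imwrite('pics/s3.png',i);cv2.imwrite('pics/s3o.png',ov(i,C['side'],p,6,.72,(280,110,380,260),4))
E
```

```text
tcp [540.7  84.3 216.8] jig [-120.4   -0.3  216.8] rot [-3.142  0.     1.725] target [540.   84.4 219. ] units [ 0.009 -0.021 -0.075] F [-1.  -0.4  2.4] clk 7.03 op 0.9988688107113393 yawerr u 0.005060116657434168
```

View pics/s3o.png

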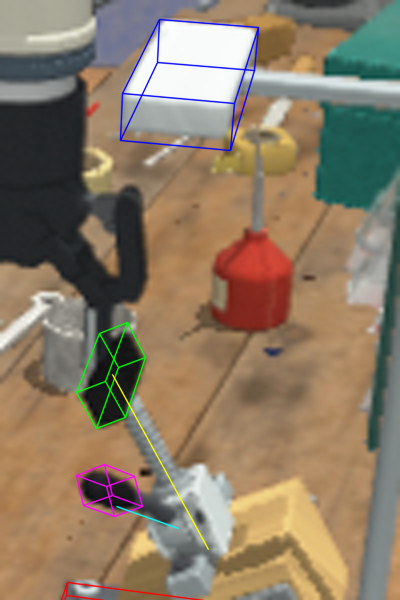

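carry_out(rows="1 0 0.02 0.036 0;1 0 0.02 0.036 0;1 0 0.02 0.036 0;1 0 0.02 0.036 0")

```text
clock: 7.58
eef_pos: [543.2, 84.6, 212.3]
tcp_rot: [3.141, 0.0, 1.725]
contact_force: [-0.7, -1.0, 2.1]
opening: 0.998
```

carry_out(rows="1 0 0.02 0.036 0;1 0 0.02 0.036 0;1 0 0.02 0.036 0;1 0 0.02 0.036 0")

```text
clock: 8.07
eef_pos: [545.6, 85.0, 208.0]
tcp_rot: [3.141, 0.0, 1.725]
contact_force: [-0.7, -1.4, 3.6]
opening: 0.999
```

```bash
python3 to.py -121 0 219
python3 - <<'E'
from h import *
import cv2
from ov import ov
p=np.load('p.npy')
i=r.grab_frame("side");cv2.imwrite('pics/s4.png',i);cv2.imwrite('pics/s4o.png',ov(i,C['side'],p,16,.72,(280,110,380,260),4))
E
```

```text
tcp [545.6  85.  208. ] jig [-115.4   -0.3  208. ] rot [3.141 0.    1.725] target [540.   84.4 219. ] units [ 0.01  -0.185 -0.366] F [-0.7 -1.4  3.6] clk 8.07 op 0.999178012432821 yawerr u 0.004473274493365908
```

View pics/s4o.png

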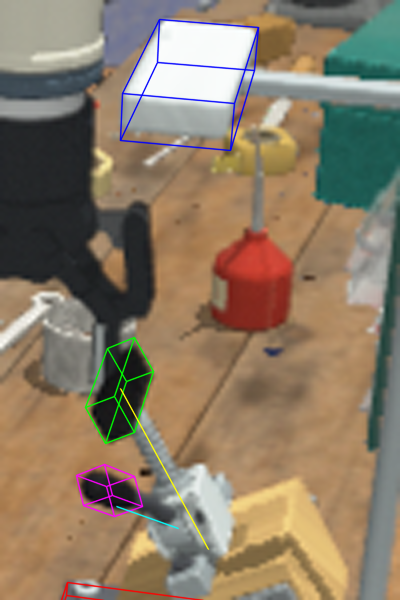

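carry_out(rows="1 0 0.02 0.036 0;1 0 0.02 0.036 0;1 0 0.02 0.036 0")

```text
clock: 8.5
eef_pos: [547.4, 85.3, 204.8]
tcp_rot: [3.141, 0.0, 1.725]
contact_force: [0.4, -1.6, 3.7]
opening: 1.002
```

carry_out(rows="1 0 0.02 0.036 0;1 0 0.02 0.036 0")

```text
clock: 8.75
eef_pos: [548.6, 85.5, 202.6]
tcp_rot: [3.141, 0.0, 1.725]
contact_force: [-0.4, -1.9, 4.8]
opening: 1.0
```

carry_out(rows="1 0 0.02 0.036 0;1 0 0.02 0.036 0")

```text
clock: 9.0
eef_pos: [549.7, 85.7, 200.5]
tcp_rot: [3.141, 0.0, 1.725]
contact_force: [0.3, -0.6, 3.9]
opening: 0.998
```

carry_out(rows="1 0 0.02 0.036 0;1 0 0.02 0.036 0")

```text
clock: 9.25
eef_pos: [550.9, 85.9, 198.3]
tcp_rot: [3.141, 0.0, 1.725]
contact_force: [0.8, -1.1, 3.9]
opening: 0.996
```

carry_out(rows="1 0 0.02 0.036 0;1 0 0.02 0.036 0")

```text
clock: 9.5
eef_pos: [552.0, 86.1, 196.1]
tcp_rot: [3.141, -0.0, 1.725]
contact_force: [-0.0, -0.9, 4.1]
opening: 0.998
```

carry_out(rows="1 0 0.02 0.036 0;1 0 0.02 0.036 0")

```text
clock: 9.75
eef_pos: [553.1, 86.2, 194.2]
tcp_rot: [-3.141, -0.0, 1.725]
contact_force: [-4.8, -1.0, 14.4]
opening: 0.999
```

carry_out(rows="1 0 0 0 0;1 0 0 0 0")

```text
clock: 10.0
eef_pos: [553.0, 86.2, 194.4]
tcp_rot: [-3.141, 0.0, 1.725]
contact_force: [-2.8, -1.9, 7.4]
opening: 1.001
```

carry_out(rows="1 0 0.01 0.018 0;1 0 0 0 0")

```text
clock: 10.25
eef_pos: [553.1, 86.2, 194.3]
tcp_rot: [-3.141, -0.0, 1.725]
contact_force: [-5.3, -1.8, 12.6]
opening: 1.002
```

carry_out(rows="1 0 0 0 0;1 0 0 0 0;1 0 -0.02 -0.036 0;1 0 -0.1 -0.17 0;1 0 -0.3 -0.5 0;1 0 -0.4 -0.7 0;1 0 0 0 0")

```text
clock: 11.12
eef_pos: [529.1, 82.5, 237.6]
tcp_rot: [3.139, -0.0, 1.725]
contact_force: [-0.3, 0.7, -0.0]
opening: 1.002
```

```bash
python3 to.py -121 0 219
python3 - <<'E'
from h import *
import cv2
from ov import ov
p=np.load('p.npy')
o=np.zeros((600,800,3),np.uint8)
i=r.grab_frame("side");cv2.imwrite('pics/s5.png',i);o[:,:400]=ov(i,C['side'],p,33,.72,(280,110,380,260),4)
c=r.get_calibration('wrist');i=r.grab_frame("wrist");cv2.imwrite('pics/w5.png',i)
a=ov(i,c,p,33,.72,(360,90,560,390),2);o[:,400:]=a[:600]
cv2.imwrite('pics/sw5o.png',o)
E
```

```text
tcp [529.1  82.5 237.6] jig [-1.321e+02 -2.000e-01  2.376e+02] rot [ 3.139 -0.     1.725] target [540.   84.4 219. ] units [0.008 0.368 0.619] F [-0.3  0.7 -0. ] clk 11.12 op 1.0024554279095794 yawerr u 0.004948735635069911
```

View pics/sw5o.png

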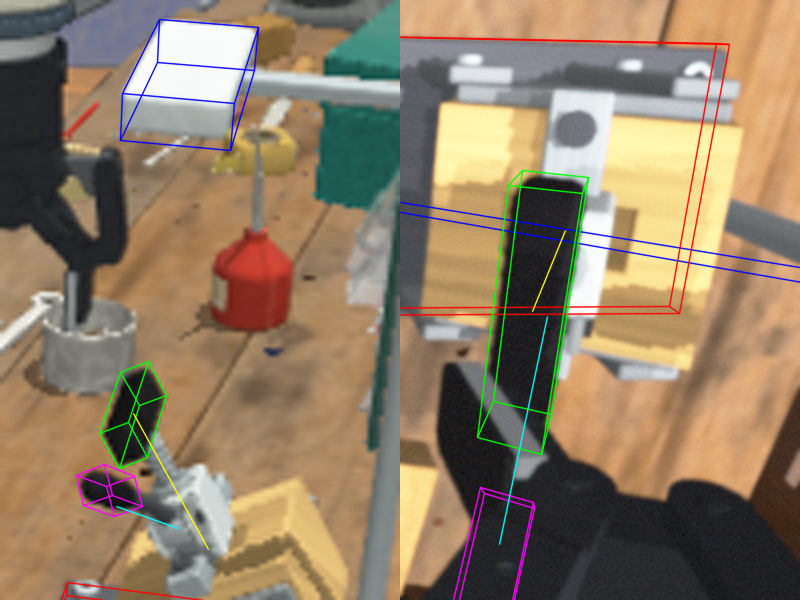

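carry_out(rows="1 -0.75 0 0 0;1 -0.75 0 0 0;1 -0.75 0 0 0;1 -0.75 0 0 -0.95;1 -0.75 0 0 -0.95;1 -0.75 0 0 -0.95;1 0 0 0 -0.95;1 0 0 0 -0.95;1 0 0 0 -0.95;1 0 0 0 -0.95;1 0 0 0 -0.95;1 0 0 0 -0.95")

```text
clock: 12.72
eef_pos: [558.3, -48.6, 234.7]
tcp_rot: [-3.141, -0.001, 2.923]
contact_force: [0.4, 0.1, 0.2]
opening: 0.999
```

carry_out(rows="1 0 0 0 -0.95;1 0 0 0 -0.95;1 0 0 0 -0.8;1 0 0 0 0")

```text
clock: 13.22
eef_pos: [558.3, -48.6, 234.8]
tcp_rot: [3.141, -0.001, -2.988]
contact_force: [0.5, 0.2, -0.3]
opening: 1.001
```

```bash
python3 to.py -48.7 -135.5 240
python3 - <<'E'
from h import *
for th in(.72,.54,.36,.18,0): 
    t=lev(th,90,8); print(th,t.round(1),'tool',(t+[0,-47.5,9/np.cos(th)+8]).round(1))
E
```

```text
tcp [558.3 -48.6 234.8] jig [-123.3 -134.2  234.8] rot [ 3.141e+00 -1.000e-03 -2.988e+00] target [632.2 -38.4 240. ] units [-2.486 -0.042 -0.175] F [ 0.5  0.2 -0.3] clk 13.22 op 1.0012495706335052 yawerr u -33.75092723451883
0.72 [-48.7 -88.4 181.3] tool [ -48.7 -135.9  201.3]
0.54 [-42.6 -99.1 170.7] tool [ -42.6 -146.6  189.2]
0.36 [ -35.6 -107.4  158.7] tool [ -35.6 -154.9  176.3]
0.18 [ -28.  -113.1  145.5] tool [ -28.  -160.6  162.6]
0 [ -20.  -116.   131.6] tool [ -20.  -163.5  148.6]
```

carry_out(rows="1 -0.83 -0.04 0 0;1 -0.83 0 0.2 0;1 -0.83 0 0.2 0;1 0 0 0 0;1 0 0 0 0")

```text
clock: 13.85
eef_pos: [631.6, -38.3, 223.2]
tcp_rot: [3.141, -0.001, -2.988]
contact_force: [-0.4, 0.3, 0.0]
opening: 1.003
```

```bash
python3 to.py -48.7 -136 201
python3 - <<'E'
from h import *
import cv2
from ov import ov
p=np.load('p.npy')
o=np.zeros((600,800,3),np.uint8)
i=r.grab_frame("side");cv2.imwrite('pics/s6.png',i);o[:,:400]=ov(i,C['side'],p,33,.72,(260,110,360,260),4)
c=r.get_calibration('wrist');i=r.grab_frame("wrist");cv2.imwrite('pics/w6.png',i)
a=cv2.resize(i,(400,300));o[:300,400:]=a[:600]
a=ov(i,c,p,33,.72,(100,120,500,420),1);o[300:,400:]=a
cv2.imwrite('pics/sw6o.png',o)
E
```

```text
tcp [631.6 -38.3 223.2] jig [ -49.2 -135.4  223.2] rot [ 3.141e+00 -1.000e-03 -2.988e+00] target [632.3 -38.9 201. ] units [-0.019 -0.022  0.739] F [-0.4  0.3  0. ] clk 13.85 op 1.0030227571082102 yawerr u -33.75362474944363Traceback (most recent call last):
  File "<stdin>", line 9, in <module>
  File "ov.py", line 23, in ov
    cv2.line(o,tuple(u[0].astype(int).tolist()),tuple(u[1].astype(int).tolist()),col,1,cv2.LINE_AA)
    ~~~~~~~~^^^^^^^^^^^^^^^^^^^^^^^^^^^^^^^^^^^^^^^^^^^^^^^^^^^^^^^^^^^^^^^^^^^^^^^^^^^^^^^^^^^^^^^
cv2.error: OpenCV(4.12.0) :-1: error: (-5:Bad argument) in function 'line'
> Overload resolution failed:
>  - Can't parse 'pt1'. Sequence item with index 0 has a wrong type
>  - Can't parse 'pt1'. Sequence item with index 0 has a wrong type
```

Run:
```python
from h import *
import cv2
from ov import ov
p=np.load('p.npy')
o=np.zeros((600,800,3),np.uint8)
i=cv2.imread('pics/s6.png');o[:,:400]=ov(i,C['side'],p,33,.72,(260,110,360,260),4)
i=cv2.imread('pics/w6.png');o[:300,400:]=cv2.resize(i,(400,300))
cv2.imwrite('pics/sw6o.png',o)
```

```text
(no output)
```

View pics/sw6o.png

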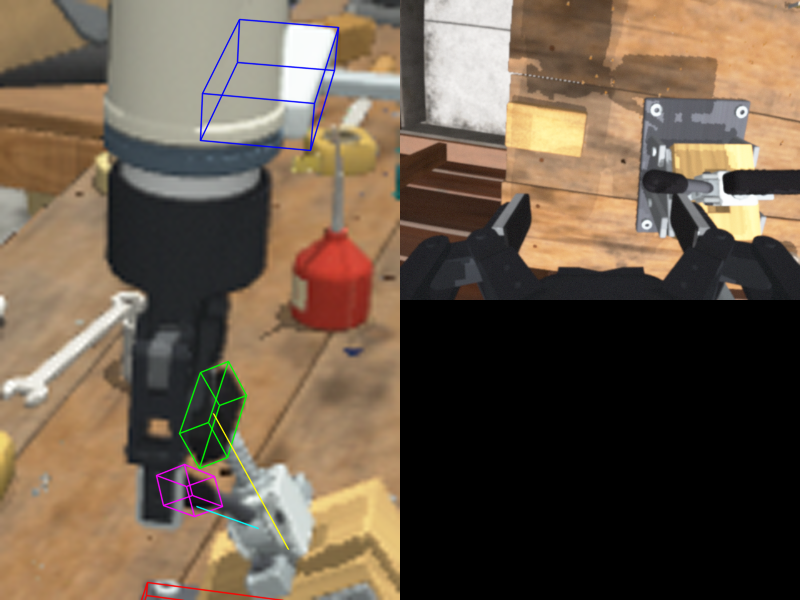

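carry_out(rows="1 0 0 0.25 0;1 0 0 0.25 0;1 0 0 0 0;1 0 0 0 0")

```text
clock: 14.45
eef_pos: [632.4, -38.3, 208.6]
tcp_rot: [3.142, -0.0, -2.987]
contact_force: [0.9, 0.3, -0.5]
opening: 1.0
```

carry_out(rows="1 0 0 0.07 0;1 0 0 0.07 0;1 0 0 0 0")

```text
clock: 14.82
eef_pos: [632.3, -38.3, 204.2]
tcp_rot: [3.142, -0.0, -2.987]
contact_force: [0.5, 0.2, 0.1]
opening: 0.998
```

```bash
python3 to.py -48.7 -136 201
python3 - <<'E'
from h import *
import cv2
i=r.grab_frame("wrist");cv2.imwrite('pics/w7.png',i)
cv2.imwrite('pics/w7c.png',cv2.resize(i[180:400,280:560],None,fx=2.5,fy=2.5,interpolation=cv2.INTER_CUBIC))
E
```

```text
tcp [632.3 -38.3 204.2] jig [ -48.5 -135.4  204.2] rot [ 3.142 -0.    -2.987] target [632.3 -38.9 201. ] units [ 0.006 -0.02   0.107] F [0.5 0.2 0.1] clk 14.82 op 0.9980105135634023 yawerr u -33.745185890986534
```

View pics/w7c.png

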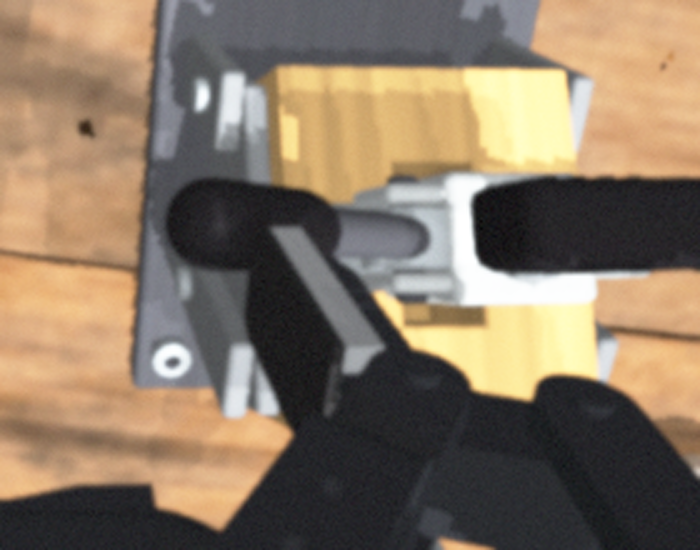

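carry_out(rows="1 0 -0.09 0.04 0;1 0 -0.08 0.04 0;1 0 0 0 0")

```text
clock: 15.25
eef_pos: [633.5, -43.7, 202.2]
tcp_rot: [-3.141, 0.0, -2.988]
contact_force: [-0.4, -0.8, 1.0]
opening: 1.0
```

carry_out(rows="1 -0.034 -0.06 0.067 0;1 -0.034 -0.06 0.067 0;1 -0.034 -0.06 0.067 0")

```text
clock: 15.62
eef_pos: [637.5, -49.1, 196.5]
tcp_rot: [-3.14, 0.001, -2.987]
contact_force: [-1.9, -4.7, 5.9]
opening: 0.998
```

```bash
python3 to.py -48.7 -136 201
python3 - <<'E'
from h import *
import cv2
print(r.sense()['contact_force'],r.sense()['wrist_torque'])
i=r.grab_frame("wrist");cv2.imwrite('pics/w8.png',i)
o=np.zeros((600,800,3),np.uint8)
o[:550,:400]=cv2.resize(i[180:400,320:480],None,fx=2.5,fy=2.5,interpolation=cv2.INTER_CUBIC)
i=r.grab_frame("side");cv2.imwrite('pics/s8.png',i);o[:,400:]=cv2.resize(i[190:290,275:342],(400,600))
cv2.imwrite('pics/w8c.png',o)
E
```

```text
tcp [637.5 -49.1 196.5] jig [ -45.1 -146.8  196.5] rot [-3.140e+00  1.000e-03 -2.987e+00] target [632.3 -38.9 201. ] units [ 0.119  0.362 -0.152] F [-1.9 -4.7  5.9] clk 15.62 op 0.9980287469744369 yawerr u -33.743828479834
[-1.93566862 -4.69343143  5.86985232] [-0.49543753  0.30039481  0.11637778]
```

View pics/w8c.png

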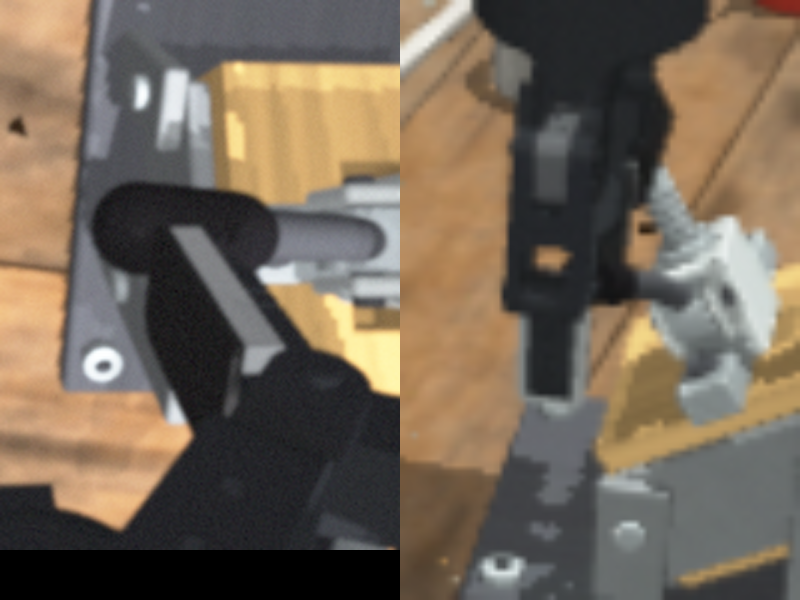

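carry_out(rows="1 -0.034 -0.06 0.067 0;1 -0.034 -0.06 0.067 0;1 -0.034 -0.06 0.067 0;1 -0.039 -0.046 0.072 0")

```text
clock: 16.23
eef_pos: [642.9, -54.7, 188.1]
tcp_rot: [-3.141, 0.001, -2.987]
contact_force: [1.5, -3.0, 5.3]
opening: 1.0
```

carry_out(rows="1 -0.039 -0.046 0.072 0;1 -0.039 -0.046 0.072 0;1 -0.039 -0.046 0.072 0;1 -0.039 -0.046 0.072 0")

```text
clock: 16.73
eef_pos: [648.2, -59.1, 179.2]
tcp_rot: [-3.141, 0.001, -2.987]
contact_force: [1.8, -1.0, 3.6]
opening: 1.0
```

```bash
python3 to.py -48.7 -136 201
python3 - <<'E'
from h import *
import cv2
print(r.sense()['contact_force'],r.sense()['wrist_torque'])
i=r.grab_frame("wrist");cv2.imwrite('pics/w9.png',i)
o=np.zeros((600,800,3),np.uint8)
o[:550,:400]=cv2.resize(i[180:400,320:480],None,fx=2.5,fy=2.5,interpolation=cv2.INTER_CUBIC)
i=r.grab_frame("side");cv2.imwrite('pics/s9.png',i);o[:,400:]=cv2.resize(i[190:290,275:342],(400,600))
cv2.imwrite('pics/w9c.png',o)
E
```

```text
tcp [648.2 -59.1 179.2] jig [ -36.1 -158.4  179.2] rot [-3.141e+00  1.000e-03 -2.987e+00] target [632.3 -38.9 201. ] units [ 0.42   0.747 -0.727] F [ 1.8 -1.   3.6] clk 16.73 op 1.0003656385740922 yawerr u -33.74545307609929
[ 1.75794285 -1.04810817  3.59083902] [-0.04362995 -0.1691432  -0.04537201]
```

View pics/w9c.png

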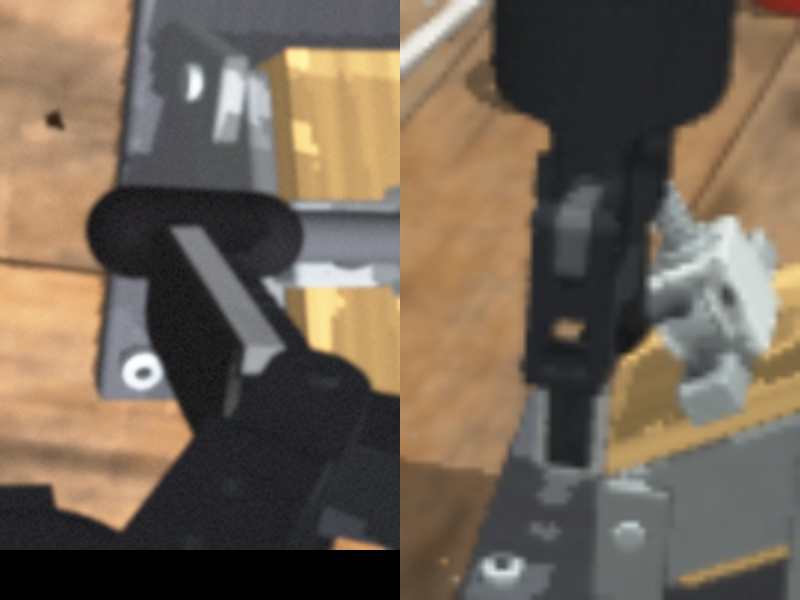

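Lever is going down with the finger well centred on the black bar. Continuing.

carry_out(rows="1 -0.039 -0.04 0.072 0;1 -0.042 -0.03 0.076 0;1 -0.042 -0.03 0.076 0;1 -0.042 -0.03 0.076 0;1 -0.042 -0.03 0.076 0")

```text
clock: 17.45
eef_pos: [654.6, -62.9, 167.6]
tcp_rot: [3.142, -0.0, -2.987]
contact_force: [0.9, -1.6, 3.2]
opening: 1.0
```

carry_out(rows="1 -0.042 -0.03 0.076 0;1 -0.044 -0.016 0.078 0;1 -0.044 -0.016 0.078 0")

```text
clock: 17.82
eef_pos: [658.8, -64.0, 160.7]
tcp_rot: [3.142, -0.0, -2.987]
contact_force: [0.6, -1.5, 3.9]
opening: 1.001
```

carry_out(rows="1 -0.044 -0.016 0.078 0")

```text
clock: 17.95
eef_pos: [660.2, -64.3, 158.4]
tcp_rot: [-3.142, -0.0, -2.987]
contact_force: [0.8, -1.3, 2.2]
opening: 1.002
```

carry_out(rows="1 -0.044 -0.016 0.078 0;1 -0.044 -0.01 0.078 0")

```text
clock: 18.2
eef_pos: [663.0, -64.7, 153.7]
tcp_rot: [-3.142, -0.0, -2.987]
contact_force: [0.2, -1.1, 3.1]
opening: 0.997
```

carry_out(rows="1 -0.03 -0.006 0.052 0")

```text
clock: 18.32
eef_pos: [663.9, -64.7, 152.2]
tcp_rot: [-3.142, -0.0, -2.987]
contact_force: [0.3, -2.4, 4.0]
opening: 1.005
```

carry_out(rows="1 -0.03 0 0.052 0")

```text
clock: 18.45
eef_pos: [664.8, -64.6, 150.7]
tcp_rot: [-3.142, -0.0, -2.987]
contact_force: [0.4, -2.6, 3.3]
opening: 0.998
```

carry_out(rows="1 -0.03 0 0.052 0")

```text
clock: 18.58
eef_pos: [665.7, -64.5, 149.2]
tcp_rot: [-3.142, 0.0, -2.987]
contact_force: [0.2, -1.9, 3.5]
opening: 1.002
```

carry_out(rows="1 -0.02 0 0.04 0")

```text
clock: 18.7
eef_pos: [666.1, -64.4, 148.5]
tcp_rot: [-3.142, -0.001, -2.987]
contact_force: [-4.9, -3.1, 13.5]
opening: 1.006
```

carry_out(rows="1 -0.02 0 0.04 0")

```text
clock: 18.82
eef_pos: [666.2, -64.4, 148.2]
tcp_rot: [3.142, -0.001, -2.987]
contact_force: [-10.4, -3.6, 23.2]
opening: 0.996
```

carry_out(rows="1 0 0 0 0;1 0 0 0 0;1 0 0 0 0;1 0.02 0 -0.04 0;1 0.05 0 -0.1 0;1 0.1 -0.1 -0.4 0;1 0.2 -0.3 -0.8 0;1 0.3 -0.5 -0.9 0;1 0.3 -0.5 -0.9 0;1 0.5 -0.5 -0.5 0;1 0 0 0 0")

```text
clock: 20.2
eef_pos: [631.4, -128.6, 257.2]
tcp_rot: [-3.141, 0.001, -2.989]
contact_force: [-0.2, -0.3, -0.3]
opening: 0.997
```

```bash
python3 to.py -48.7 -136 201
python3 - <<'E'
from h import *
import cv2
from ov import ov
p=np.load('p.npy')
o=np.zeros((600,800,3),np.uint8)
i=r.grab_frame("side");cv2.imwrite('pics/s10.png',i);o[:,:400]=ov(i,C['side'],p,33,0,(270,110,370,260),4)
i=r.grab_frame("wrist");cv2.imwrite('pics/w10.png',i);o[:300,400:]=cv2.resize(i,(400,300))
i=r.grab_frame("top");cv2.imwrite('pics/t10.png',i);o[300:,400:]=cv2.resize(i,(400,300))
cv2.imwrite('pics/f10.png',o)
E
```

```text
tcp [ 631.4 -128.6  257.2] jig [ -63.3 -224.5  257.2] rot [-3.141e+00  1.000e-03 -2.989e+00] target [632.3 -38.9 201. ] units [-0.48   2.952  1.874] F [-0.2 -0.3 -0.3] clk 20.2 op 0.9965579083801797 yawerr u -33.75608122667647
```

View pics/f10.png

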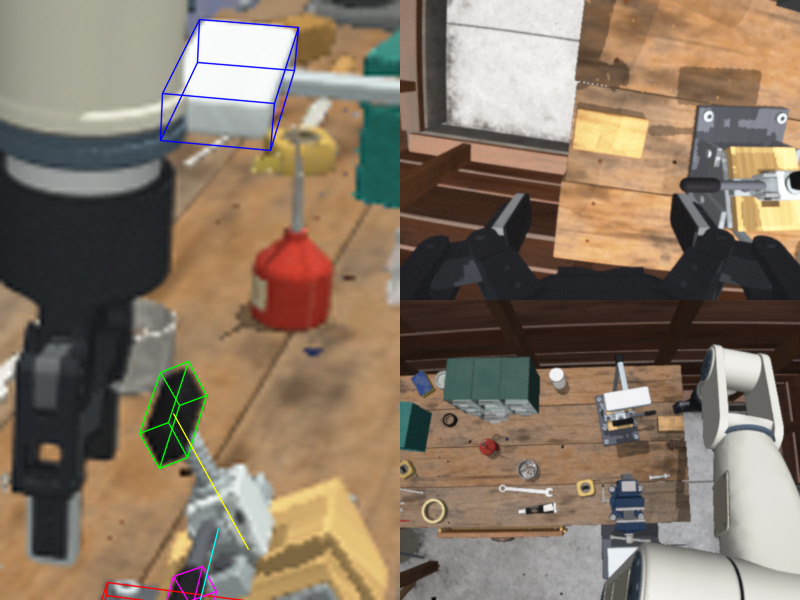

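Run:
```python
from h import *
import cv2
from ov import ov
p=np.load('p.npy')
a=cv2.imread('pics/s5.png');b=cv2.imread('pics/s10.png')
R=(303,198,325,228)
f=lambda i:np.float32(cv2.cvtColor(i,cv2.COLOR_BGR2GRAY)[R[1]:R[3],R[0]:R[2]])
print(cv2.phaseCorrelate(f(a),f(b)), 'px/mm', proj(C['side'],W([g(0,0,97),g(0,0,96)],p)))
print(np.abs(f(a)-f(b)).mean())
o=np.zeros((500,800,3),np.uint8)
o[:480,:400]=ov(b,C['side'],p,33,0,(295,190,375,286),5)
o[:480,400:]=cv2.resize(b[190:286,295:375],None,fx=5,fy=5,interpolation=cv2.INTER_CUBIC)
cv2.imwrite('pics/f11.png',o)
```

```text
((0.004619167445696348, -0.1590206689567033), 0.9750243643919627) px/mm [[312.99600656 212.89158661]
 [313.19363951 213.25127765]]
1.4348484
```

View pics/f11.png

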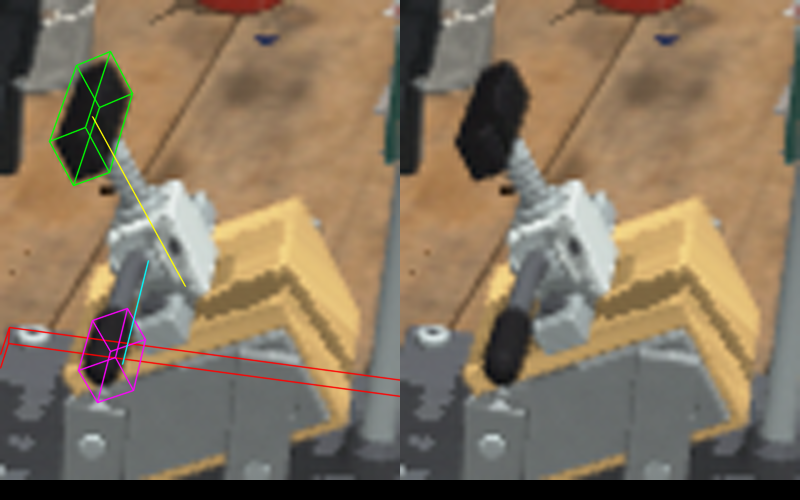

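Run:
```python
from h import *
import cv2
from ov import ov
p=np.load('p.npy')
b=cv2.imread('pics/s10.png');t=cv2.imread('pics/t10.png')
def caps(c,img,roi,k,th,col,o):
    x0,y0,x1,y1=roi
    pts=[]
    rng=np.random.default_rng(0).normal(size=(400,3));rng/=np.linalg.norm(rng,axis=1)[:,None]
    for a in(78.5,99.5): pts.append(W(lev(th,a,8)+8.5*rng,p))
    u=((proj(c,np.vstack(pts))-[x0,y0]+.5)*k).astype(np.int32)
    cv2.polylines(o,[cv2.convexHull(u)],True,col,1,cv2.LINE_AA)
    pts=W([lev(th,a,0) for a in(0,70)],p); u=((proj(c,pts)-[x0,y0]+.5)*k).astype(int); cv2.line(o,tuple(u[0].tolist()),tuple(u[1].tolist()),col,1)
out=np.zeros((600,800,3),np.uint8)
for n,img,roi,k,ox in(('side',b,(300,230,345,280),9,0),('top',t,(300,150,360,190),6.5,405)):
    o=cv2.resize(img[roi[1]:roi[3],roi[0]:roi[2]],None,fx=k,fy=k,interpolation=cv2.INTER_CUBIC)
    for th,col in((0,(0,255,0)),(.08,(0,0,255))): caps(C[n],img,roi,k,th,col,o)
    out[:o.shape[0],ox:ox+o.shape[1]]=o
cv2.imwrite('pics/f12.png',out)
```

```text
(no output)
```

View pics/f12.png

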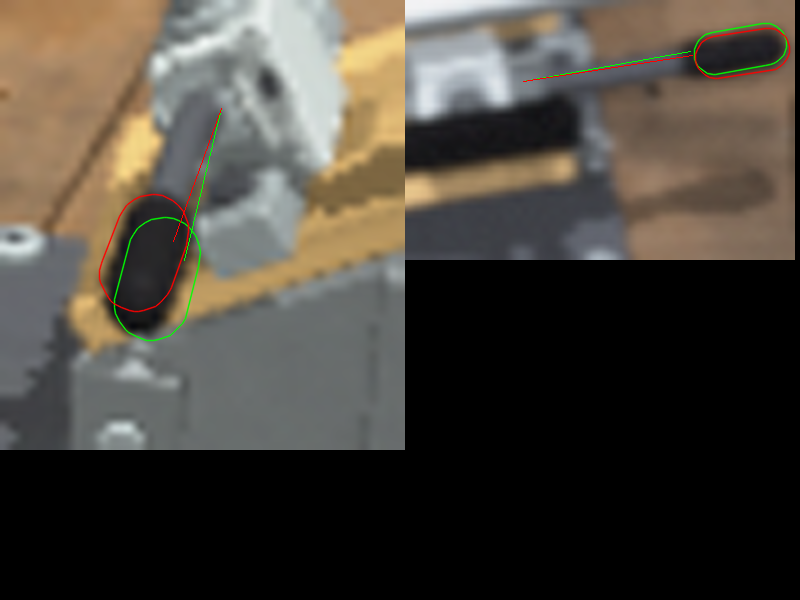

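```bash
python3 -c "
from rig import r
print(r.sense()['clock'],r.sense()['contact_force']);print(r.sign_off())"
```

```text
20.35 [0.78791112 0.74437816 0.71039235]
the job is handed in; nothing more can be done
None
```

I pushed the rod to the bottom of the mortise, locked the lever down, backed the arm off and handed the job in at 20.4 s. No verdict was reported.

- **Rod:** The moves can't tilt the gripper, so I didn't come in along the rod. I used one finger of the open gripper, pointing straight down in front of the lamp bar, and pushed the wing along the rod's axis at about 10 mm/s. Friction read about 4 N on the way down. The bottom showed as a jump to about 15 N, at roughly 33 mm of travel. A further 0.6 mm of commanded push moved the hand only 0.1 mm.
- **Lever:** I turned the gripper 90° and pressed the black end down along its arc with 2 to 7 N. It met a firm stop at 23 N, at the height I had predicted for angle 0.
- **Last checks:** The handle shifted about 0.16 px in the side camera between releasing it and the end, which is under 0.5 mm. The arm was clear, with no contact force beyond noise. The bystanders were never touched and look unmoved in the pictures, though I didn't measure them.
- **Disagreement:** The side picture puts the lever at about 0.02 to 0.04 rad rather than 0. That is within the camera error and the 0.06 limit. I relied on the stop I felt.

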